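Release the eccentric lock, slide the cuvette rack into the photometer, lock it again

ROBOT

A 7-joint arm with a two-finger parallel gripper is mounted at the origin on a cart in front of the work surface, level with it; the furniture and walls round the work are solid. World frame = base frame: x ahead of the robot, y to its left, z up, the work surface at z = 0. Lengths are in mm, angles in rad, forces in N, time in s.
With the tool pointing down it reaches from about 400 to 875 mm from the base axis. Payload 6.5 kg.
Tool frame: the origin (TCP) lies between the finger pads; the fingertips stand 8 mm ahead of it and the grasp point (between the pads) lies 11 mm behind it; z points along the fingers, y is the line along which they close (so a half turn about z gives the same grasp; the last joint's range is limited). The gripper opens to 85 mm and grips with 20 to 120 N. Pads are 22 mm wide; open, the fingers measure 114 mm over their backs; the gripper's body (76 mm by 85 mm) begins 54 mm behind the grasp point. The pads swing forward as they close: fully open they stand 13 mm farther back than shut.
Start: joints at [1.177, 0.536, -0.004, 1.538, 0.003, 1.067, -0.071], TCP at [209.27, -615.383, 239.29] pointing down, gripper open.
Joint ranges: [-2.7, 2.7], [-0.37, 2.16], [-1.27, 1.26], [0.24, 2.4], [-1.31, 4.45], [0.19, 1.91], [-2.76, 2.76]. Speed limits (rad/s): [2.39, 2.39, 3.14, 3.14, 3.14, 3.14, 3.14].

INTERFACE

Orientations are given as a unit quaternion [x, y, z, w].
In Python, from plant import * gives the robot as it stands.
- The arm moves only by the tool play_rows, never from a script. Its argument "increments" is a list that holds one entry, the list of rows, each a list of 7 numbers: the turn, a rotation vector about the world's x, y, z in degrees, then the shift along the world's x, y, z in m, then the opening, from 0 (shut) to 1 (fully open). In form: [[[ax, ay, az, tx, ty, tz, grip], ...]]. A call has 1 to 12 rows; each row shifts and turns the commanded pose from where the row before left it; what a row does not reach is not made up. A row lasts 1/10 s, in which the tool goes at most 50 mm and 8.59 degrees, less where a joint would pass 70% of its speed; a pose out of reach is approached as far as the arm can. A call with a gripper value outside its range is refused whole. The fingers move at their own pace and stop on an object; the grip force is fixed at half the most. Time passes only in rows, so rows that do not move let the fingers close. It gives the time, the measured TCP pose, the force, the opening and the grip force at its end, in the units of the state.
- read_state(): the state, without advancing time (a new reading comes with each control period).
- camera(name): name is "side" or "top" or "wrist"; returns a dict with "pixels" (400x640x3 uint8, red, green, blue), "z_map" (400x640 float32, mm along the optical axis (not along the pixel's ray), 0 where there is no reading), "camera_matrix" (3x3 intrinsics, pixels), "R" (3x3) and "t" (3): a world point X has camera coordinates R X + t. Camera axes: x right, y down, z forward; pixel columns grow to the right and rows downward; lengths in mm; the calibration is good to about 2 mm. A picture is of the moment at which its call begins.
- job_done(): hands the job in; it is judged then, once.
Trained networks look in a picture, given as the dict that the camera call returned (one of the last four; its "shot" number tells which), for a name from the list of things; names that differ only in an ending like _2 or _b are one class to them, and where a whole thing is asked for, a point or a joint stands for the part that bears it (a point fixed in the world has none). Each returns a list of dicts, best first, with "conf" (0 to 1); they miss things now and then, are a little off and sometimes report something else, mostly with a low value. They report only what shows in the picture. A call takes as long as a camera call.
- regions_of(picture, name): "pixels" (400x640 bool, what is visible of it) and "bbox" ([left, top, right, bottom] in pixels, round what is visible of it).
The state is a dict: "time": time; "qpos": joint angles; "qd": joint speeds; "effort": joint torques, N m; "position": TCP position; "ee_rot": TCP orientation; "contact_force": force on the tool from outside, world axes, zero at the start; "moment": the same for the moment, N m; "opening": finger opening in mm; "gripper_force": force on a finger pad.
Only numpy, scipy, OpenCV 4.12 (cv2) and the standard library are available. Lean on these libraries where they do the work, as an engineer would, in place of code of your own. Each camera call takes 0.05 s, during which the arm holds its last target. There are 200 camera calls.

TASK

The carriage of the small bench photometer carries a loaded cuvette rack and is held in its loading position by an eccentric disc with a hand lever. Only pushing with the fingertips, swing the lever all the way round to its free stop, push the carriage by its upright rear tab until it is fully home in the reading head, and swing the lever all the way back so that the disc locks the carriage there. Do not touch the cuvette rack itself, keep it seated in its pocket, and leave the spare rack, the vial and the timer where they stand.

Things in the scene. Friction and masses are not known exactly. Their poses are not given: they have to be found in the camera images.
- reader: bench photometer, fixed: aluminium base plate 265 x 162 x 12 mm (x -150 to +115, y -55 to +107) with a white reading head at its far end (x +12 to +112, y -50 to +50, top at z 72 mm), mouth to -x. Origin on the worktop under the slide's centre line; x is the carriage's pushing direction, y to the left (lever side), z up; yaw varies
- slide (a joint): travel of the carriage along the reader's +x, m: 0 loading position, 0.100 fully home at its stop. Aluminium deck, top z 22 mm, with a pocket for the rack and a push tab at the rear; it only slides, friction 2 N, stays where left. A steel bar on its left edge (reader y 30 to 58.5 mm, top z 24 mm) runs past the disc; locked, the carriage moves only 3 mm before the bar meets the disc
- push_tab (a point): middle of the rear face of the carriage's upright tab, 47 mm above the worktop; tab 50 mm wide (reader y), 5 mm thick, z 20 to 65 mm. The face looks to the reader's -x; push it along +x. A 21 mm high stop block stands up to 12 mm behind the tab in the loading position: keep the fingertips at z 30 mm or more. At home the tab is 30 mm in front of the head
- rack_seat (a point): middle of the carriage's pocket floor, 22 mm above the worktop, where the origin of the loaded rack belongs (1.5 mm play either side)
- cam (a joint): angle of the eccentric disc and its lever, rad: 0 locked (disc's high side in the way of the steel bar, lever points back, 10 deg outward of the reader's -x), 2.36 free stop (low side; lever points forward, 35 deg left of the reader's +x). Grows clockwise seen from above, past straight left (+y) at 1.40; the bar is clear above 1.75. Friction 0.1 N m, stays where left
- cam_pivot (a point): point on the vertical axis of the disc and lever, at reader x -20, y +74.5 mm, 30 mm above the worktop; the hub is 20 mm across and 41 mm high, the steel disc below it 40 mm across, 8 mm eccentric, z 14 to 26 mm
- lever_knob (a point): middle of the upright black knob at the lever's end, 45 mm above the worktop and 65 mm from the axis; knob 17 mm in diameter, z 27 to 63 mm, fixed to a steel lever bar 12 mm wide, z 27 to 35 mm. Push the knob or bar sideways, along the arc
- loaded_rack: black rack of cuvettes 104 x 28 x 26 mm, loose in the carriage's pocket (long side along the slide). Origin at the centre of its underside, its y axis along its long side
- spare_rack: a second, equal rack of cuvettes lying on the worktop to the right of the photometer, bystander. Origin at the centre of its underside
- vial: vial of test strips, 37 mm in diameter, 66 mm high, standing on the worktop right of the photometer, bystander. Origin at the centre of its underside
- bench_timer: white bench timer 64 x 66 x 19 mm lying on the worktop left of the photometer, bystander. Origin at the centre of its underside

How it is judged:
By the outcome, as a careful person would: the job done as asked, in the order asked, and still so for the second after the job is handed in, with the robot touching nothing.
It also fails if it takes over 72 s, if anything falls off the work surface, if the arm or the gripper's body presses on something with over 40 N, if the wrist force passes 120 N, or if a joint passes its speed limit or range.

## Working session

There is one attempt and no reset: what is moved stays moved. The work goes in short steps, Python scripts to look and compute and a tool call to move; the robot and the scene stay as the last step left them, time stands still between calls to the robot, and variables do not carry over. Pictures are saved under pics/ and viewed, at most 10 in all, crops included, and the job is handed in when it is done.

Besides the shell and the picture viewer there is one more tool, called as name(argument=value, ...), one argument or row to a line, values as JSON. play_rows: Moves the arm, as the interface text tells. Its arguments: {"type":"object","properties":{"increments":{"type":"array"}},"required":["increments"]}

```bash
mkdir -p pics; cat > h.py <<'E'
from plant import *
import numpy as np, cv2
def world(p,mask):
    z=p["z_map"]; v,u=np.nonzero(mask&(z>0)); d=z[v,u]; K=p["camera_matrix"]
    c=np.stack([(u-K[0,2])/K[0,0]*d,(v-K[1,2])/K[1,1]*d,d],1)
    return (c-p["t"])@np.array(p["R"])
E
python3 - <<'E'
from h import *
s=read_state(); print(s["time"],s["position"],s["ee_rot"])
for n in ("top","side"):
    p=camera(n); cv2.imwrite(f"pics/{n}0.png",p["pixels"][...,::-1])
    for o in "reader slide cam push_tab lever_knob loaded_rack spare_rack vial bench_timer".split():
        for r in regions_of(p,o)[:2]:
            w=world(p,r["pixels"]); print(n,o,round(r["conf"],2),r["bbox"],len(w),np.median(w,0).round() if len(w) else '',np.percentile(w,[2,98],axis=0).round().tolist() if len(w) else '')
E
```

```text
0.0 [ 209.06157932 -614.81740879  238.40787372] [ 9.86591508e-01  1.63206778e-01 -2.01679903e-04 -8.38128018e-04]
top reader 0.58 [298.0, 138.2, 383.8, 235.9] 4914 [538. 167.  17.] [[402.0, 78.0, 7.0], [664.0, 250.0, 73.0]]
top slide 0.64 [315.1, 181.9, 351.3, 226.1] 759 [477. 163.  25.] [[425.0, 113.0, 18.0], [539.0, 203.0, 68.0]]
top cam 0.65 [301.9, 183.2, 320.9, 214.6] 210 [521. 215.  34.] [[468.0, 190.0, 22.0], [546.0, 241.0, 63.0]]
top push_tab 0.56 [313.9, 183.0, 347.4, 222.3] 675 [471. 165.  25.] [[425.0, 114.0, 18.0], [534.0, 203.0, 68.0]]
top lever_knob 0.71 [302.2, 183.4, 322.2, 205.8] 150 [529. 208.  29.] [[473.0, 190.0, 22.0], [548.0, 235.0, 63.0]]
top loaded_rack 0.77 [333.7, 186.4, 341.1, 215.5] 294 [488. 145.  46.] [[447.0, 128.0, 38.0], [533.0, 161.0, 53.0]]
top loaded_rack 0.65 [298.1, 139.9, 374.9, 235.3] 4853 [538. 167.  17.] [[403.0, 80.0, 7.0], [662.0, 249.0, 73.0]]
top spare_rack 0.7 [414.0, 196.6, 430.2, 234.3] 367 [428. -88.  23.] [[383.0, -103.0, 6.0], [478.0, -77.0, 30.0]]
top spare_rack 0.34 [317.7, 183.3, 348.1, 223.7] 733 [477. 163.  25.] [[425.0, 113.0,
[... 563 characters left out ...]
], [529.0, 202.0, 65.0]]
side cam 0.63 [307.1, 184.3, 340.6, 207.4] 258 [518. 212.  32.] [[466.0, 187.0, 19.0], [543.0, 234.0, 59.0]]
side cam 0.53 [280.6, 186.5, 412.5, 248.4] 4681 [539. 122.  23.] [[399.0, 72.0, 7.0], [645.0, 244.0, 71.0]]
side lever_knob 0.7 [306.6, 187.9, 341.7, 208.4] 303 [516. 214.  32.] [[467.0, 187.0, 18.0], [546.0, 236.0, 59.0]]
side loaded_rack 0.64 [311.2, 213.2, 349.4, 225.1] 477 [484. 138.  41.] [[434.0, 126.0, 29.0], [530.0, 158.0, 48.0]]
side vial 0.51 [307.7, 211.7, 347.7, 224.7] 414 [482. 138.  41.] [[435.0, 126.0, 30.0], [526.0, 155.0, 48.0]]
side bench_timer 0.88 [260.8, 150.7, 286.6, 162.9] 309 [439. 490.  15.] [[409.0, 467.0, -1.0], [471.0, 536.0, 18.0]]
```

```bash
cat >> h.py <<'E'
def fit(w):
    head=w[(w[:,2]>62)]; (c,s,a)=cv2.minAreaRect(w[:,:2].astype(np.float32)); return c,s,a
E
python3 - <<'E'
from h import *
for n in ("top","side"):
    p=camera(n); r=regions_of(p,"reader")[0]; m=r["pixels"]
    w=world(p,m); 
    cx,cy=[(r["bbox"][0]+r["bbox"][2])/2,(r["bbox"][1]+r["bbox"][3])/2]
    print(n,"plate",cv2.minAreaRect(w[w[:,2]>5][:,:2].astype(np.float32)))
    h=w[(w[:,2]>66)&(w[:,2]<78)]
    print("head",len(h),cv2.minAreaRect(h[:,:2].astype(np.float32)),h.mean(0))
    r=regions_of(p,"loaded_rack")[0]; w=world(p,r["pixels"]); w=w[w[:,2]>35]; print("rack",cv2.minAreaRect(w[:,:2].astype(np.float32)))
    r=regions_of(p,"cam")[0]; w=world(p,r["pixels"]); k=w[w[:,2]>52]; print("knob",k.mean(0),len(k)); k=w[(w[:,2]>37)&(w[:,2]<44)]; print(k.mean(0),len(k))
    c=p["pixels"][120:260,260:440,::-1] ; cv2.imwrite(f"pics/c{n}.png",cv2.resize(c,None,fx=4,fy=4,interpolation=cv2.INTER_CUBIC))
E
```

```text
top plate ((540.6694946289062, 136.4427947998047), (215.20455932617188, 294.0472106933594), 81.50982666015625)
head 1103 ((548.2360229492188, 149.02191162109375), (113.67662048339844, 231.76278686523438), 70.56233978271484) [598.87196111 128.67088515  69.88765489]
rack ((488.9871520996094, 145.00772094726562), (27.77614974975586, 91.08505249023438), 81.03553009033203)
knob [474.21405117 235.61464052  61.73608892] 18
[524.02859484 217.20788199  39.65627397] 38
side plate ((525.4364624023438, 37.90934753417969), (412.4052734375, 297.5075378417969), 81.29043579101562)
head 878 ((601.623779296875, 125.44817352294922), (99.44110870361328, 97.90149688720703), 81.8510513305664) [600.16768721 123.20580122  68.42586997]
rack ((482.0460510253906, 142.7380828857422), (33.95465087890625, 104.06532287597656), 86.9959716796875)
knob [471.55815546 232.94535998  57.68302391] 33
[499.37779569 221.49365653  39.66625513] 32
```

View pics/ctop.png

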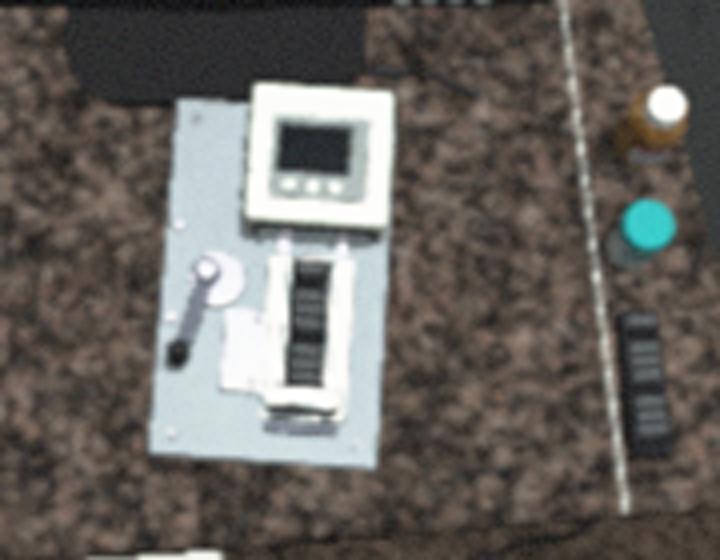

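View pics/side0.png

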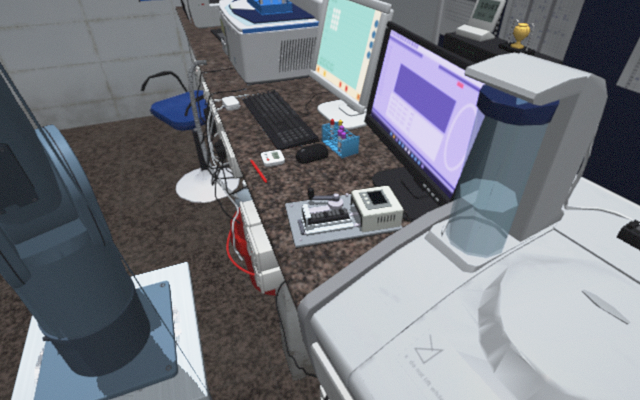

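```bash
python3 - <<'E'
from h import *
for n in ("top","side"):
    p=camera(n)
    w=world(p,np.ones((400,640),bool))
    cv2.imwrite(f"pics/{n}1.png",p["pixels"][...,::-1])
    print(n)
    for x in range(900,-100,-50):
        print(x,[int(np.percentile(q,98)) if len(q:=w[(abs(w[:,0]-x)<25)&(abs(w[:,1]-y)<25)][:,2])>5 else None for y in range(450,-801,-50)])
E
```

```text
top
900 [None, None, None, 393, 399, 393, 390, None, None, 354, None, 3, 4, None, None, None, None, None, 298, None, None, None, None, None, None, None]
850 [None, None, None, 393, 396, 392, 392, 391, 391, 354, None, 4, 266, 268, 268, 269, 269, 269, 336, 344, 360, 344, 27, None, None, None]
800 [5, 396, 386, 386, 386, 385, 384, None, None, None, None, 275, 276, 270, 271, 294, 296, 296, 336, 359, 361, 344, 25, None, None, None]
750 [351, 400, 400, 400, 400, 400, 400, 400, 400, 400, 400, 272, 275, 270, 274, 296, 296, 295, 332, 340, 343, None, None, None, None, None]
700 [148, 164, 147, 165, 184, 204, 224, 242, 260, 282, 347, 223, 274, 270, 422, None, None, 270, 270, 331, 332, 295, None, None, None, None]
650 [81, 6, 6, 5, 14, 17, 73, 73, 63, 6, 5, 70, 484, 497, 498, None, None, 275, 275, 269, 269, 268, None, None, None, None]
600 [38, 5, 7, 6, 18, 68, 75, 75, 10, 5, 5, 90, 494, 506, 506, None, 275, 275, 275, 268, 267, 266, None, None, None, None]
550 [38, 6, 6, 5, 16, 66, 71, 72, 5, 4, 5, 70, 270, 507, 507, 275, 275, 276, 275, 266, 261, 258, None, None, None, None]
500 [23, 5, 5, 5, 61
[... 3851 characters left out ...]
1, 1, 1, 1, None, None, None, None, None, None, None, None, None, None, None, None, None]
100 [-872, -873, -873, -873, None, None, 1, 13, 12, 365, 382, 13, 1, None, None, None, None, None, None, None, None, None, None, None, None, None]
50 [-873, -875, -873, None, None, None, 1, 13, 414, 414, 389, 511, 510, None, None, None, None, None, None, None, None, None, None, None, None, None]
0 [None, None, None, None, None, None, None, None, None, 290, 347, 401, None, None, None, None, None, None, None, None, None, None, None, None, None, None]
-50 [None, None, None, None, None, None, None, None, None, 120, 254, 302, None, None, None, None, None, None, None, None, None, None, None, None, None, None]
```

View pics/top1.png

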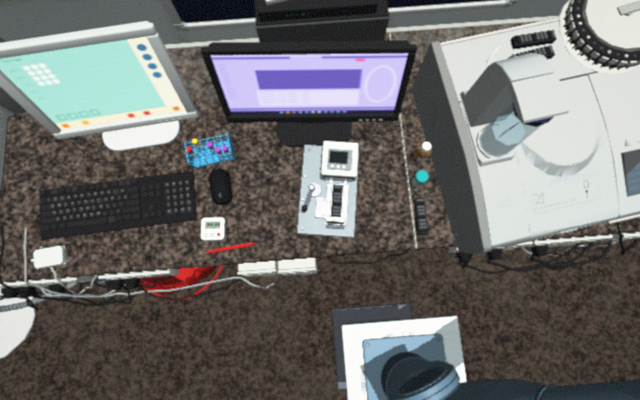

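play_rows(
  increments=[
    [[0, 0, 0, 0, 0, 0.035, 0], [0, 0, 0, 0, 0, 0.035, 0], [0, 0, 0, -0.007, 0.022, 0.025, 0], [0, 0, 0, -0.007, 0.022, 0.025, 0], [0, 0, 0, -0.007, 0.022, 0.025, 0], [0, 0, 0, -0.007, 0.022, 0.025, 0], [0, 0, 0, -0.007, 0.022, 0.025, 0], [0, 0, 0, -0.007, 0.022, 0.02, 0], [0, 0, 0, -0.007, 0.022, 0.02, 0], [0, 0, 0, -0.007, 0.022, 0.0, 0], [0, 0, 0, -0.007, 0.022, 0, 0], [0, 0, 0, 0, 0, 0, 0]],
  ],
)

```text
time: 2.7
position: [145.6, -415.6, 475.2]
ee_rot: [0.987, 0.163, 0.0, 0.001]
contact_force: [0.1, -0.2, 0.6]
opening: -0.1
gripper_force: 0.0
```

play_rows(
  increments=[
    [[0, 0, 6, 0.041, 0.017, 0, 0], [0, 0, 6, 0.039, 0.021, 0, 0], [0, 0, 6, 0.036, 0.025, 0, 0], [0, 0, 6, 0.034, 0.029, 0, 0], [0, 0, 6, 0.03, 0.032, 0, 0], [0, 0, 6, 0.027, 0.036, 0, 0], [0, 0, 6, 0.023, 0.038, 0, 0], [0, 0, 6, 0.019, 0.04, 0, 0], [0, 0, 6, 0.015, 0.042, 0, 0], [0, 0, 6, 0.011, 0.044, 0, 0], [0, 0, 6, 0.006, 0.045, 0, 0], [0, 0, 0, 0, 0, 0, 0]],
  ],
)

```text
time: 3.9
position: [428.2, -41.8, 474.8]
ee_rot: [0.734, 0.679, 0.001, -0.0]
contact_force: [0.3, -0.2, -0.3]
opening: 0.3
gripper_force: 0.0
```

play_rows(
  increments=[
    [[0, 0, 0, 0.005, 0.04, 0, 0], [0, 0, 0, 0.005, 0.04, 0, 0], [0, 0, 0, 0.01, 0.04, -0.02, 0], [0, 0, 0, 0.01, 0.04, -0.02, 0], [0, 0, 0, 0.01, 0.03, -0.03, 0], [0, 0, 0, 0, 0, -0.04, 0], [0, 0, 0, 0, 0, -0.04, 0], [0, 0, 0, 0, 0, 0, 0]],
  ],
)

```text
time: 4.7
position: [464.8, 139.9, 319.8]
ee_rot: [0.739, 0.674, -0.004, -0.002]
contact_force: [-0.5, -1.1, 0.5]
opening: 0.1
gripper_force: 0.0
```

```bash
python3 - <<'E'
from h import *
s=read_state(); print(s["position"],s["qpos"])
p=camera("wrist"); cv2.imwrite("pics/w1.png",p["pixels"][...,::-1])
for o in "reader slide cam push_tab lever_knob loaded_rack".split():
    for r in regions_of(p,o)[:1]:
        w=world(p,r["pixels"]); print(o,round(r["conf"],2),r["bbox"],len(w))
        if o=="reader":
            h=w[(w[:,2]>67)&(w[:,2]<77)]; print("head",cv2.minAreaRect(h[:,:2].astype(np.float32)))
            h=w[(w[:,2]>7)&(w[:,2]<16)]; print("plate",cv2.minAreaRect(h[:,:2].astype(np.float32)))
        if o=="cam":
            for a,b in((52,70),(37,45),(22,28.5)):
                h=w[(w[:,2]>a)&(w[:,2]<b)]; print(a,len(h),h.mean(0) if len(h) else '', cv2.minEnclosingCircle(h[:,:2].astype(np.float32)) if len(h) else '')
        if o in("slide","push_tab"):
            h=w[(w[:,2]>55)&(w[:,2]<72)]; print("tab",h.mean(0),cv2.minAreaRect(h[:,:2].astype(np.float32)))
        if o=="loaded_rack":
            h=w[w[:,2]>40]; print(cv2.minAreaRect(h[:,:2].astype(np.float32)))
E
```

```text
[464.81444517 139.94425744 319.75740211] [ 0.2843365   0.25683489 -0.78431422  1.82339262  0.19498697  1.15069051
 -0.65663704]
reader 0.58 [268.0, 71.2, 466.2, 224.4] 20566
head ((543.1929321289062, 136.29730224609375), (97.28633880615234, 222.0652313232422), 81.76766967773438)
plate ((542.7078857421875, 135.4549560546875), (215.38487243652344, 298.3689270019531), 81.48372650146484)
slide 0.87 [284.7, 106.7, 369.5, 173.8] 2915
tab [433.094965   153.89656348  64.07677471] ((432.857177734375, 153.142822265625), (49.12838363647461, 13.383624076843262), 80.71642303466797)
cam 0.88 [309.5, 78.2, 374.4, 121.5] 1076
52 153 [474.58611396 236.12999517  60.55835228] ((474.91949462890625, 236.1807098388672), 8.488578796386719)
37 124 [533.01696401 213.70589237  39.41788177] ((513.80126953125, 223.44580078125), 32.9912109375)
22 390 [529.30794048 201.79111545  25.3387354 ] ((523.566650390625, 209.8079833984375), 27.07086944580078)
push_tab 0.79 [284.0, 107.8, 371.5, 174.2] 2672
tab [433.11173129 153.72679238  64.09478028] ((432.8381652832031, 152.99142456054688), (49.43782043457031, 13.364870071411133), 80.75768280029297)
lever_knob 0.9 [308.7, 76.2, 374.4, 121.4] 1162
loaded_rack 0.63 [294.1, 141.2, 366.7, 166.5] 1540
((486.9579772949219, 145.14796447753906), (27.981826782226562, 97.96148681640625), 81.30851745605469)
```

View pics/w1.png

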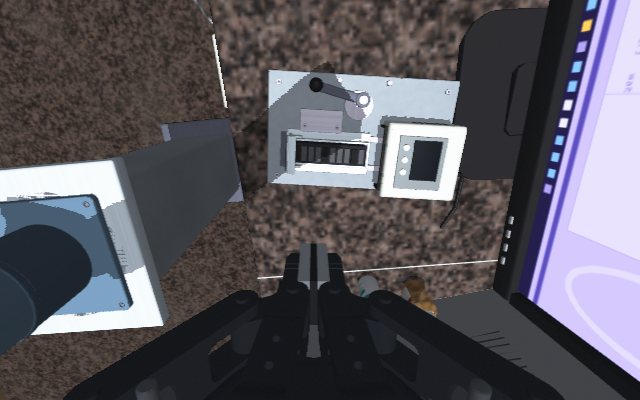

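play_rows(
  increments=[
    [[0, 0, 7, 0, 0.0065, -0.01, 0], [0, 0, 7, 0, 0.0065, -0.02, 0], [0, 0, 7, 0, 0.0065, -0.02, 0], [0, 0, 7, 0, 0.0065, -0.02, 0], [0, 0, 7, 0, 0.0065, -0.02, 0], [0, 0, 7, 0, 0.0065, -0.02, 0], [0, 0, 7, 0, 0.0065, -0.02, 0], [0, 0, 7, 0, 0.0065, -0.02, 0], [0, 0, 7, 0, 0.0065, -0.02, 0], [0, 0, 7, 0, 0.0065, -0.02, 0], [0, 0, 7, -0.002, 0, -0.02, 0], [0, 0, 0, 0, 0, 0, 0]],
  ],
)

```text
time: 6.25
position: [464.5, 205.8, 112.9]
ee_rot: [0.158, 0.987, -0.001, -0.001]
contact_force: [0.2, -0.8, -0.3]
opening: -0.0
gripper_force: 0.0
```

```bash
python3 - <<'E'
from h import *
s=read_state(); print(s["position"],s["ee_rot"],np.round(s["qpos"],2))
E
```

```text
[464.54853729 205.8409589  112.90999005] [ 1.58023876e-01  9.87434131e-01 -7.93073876e-04 -1.28957191e-03] [ 0.17  0.67 -0.89  1.96  0.69  0.85  0.16]
```

play_rows(
  increments=[
    [[0, 0, 0, 0, 0, -0.03, 0], [0, 0, 0, 0, 0, -0.025, 0], [0, 0, 0, 0, 0, -0.012, 0], [0, 0, 0, 0, 0, 0, 0], [0, 0, 0, 0.001, 0.004, 0, 0], [0, 0, 0, 0.001, 0.004, 0, 0], [0, 0, 0, 0, 0, 0, 0]],
  ],
)

```text
time: 6.95
position: [468.2, 215.8, 48.5]
ee_rot: [0.158, 0.987, 0.001, 0.001]
contact_force: [0.2, 0.2, -0.4]
opening: 0.3
gripper_force: 0.0
```

```bash
python3 - <<'E'
from h import *
p=camera("wrist"); cv2.imwrite("pics/w2.png",p["pixels"][...,::-1])
E
```

```text
(no output)
```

View pics/w2.png

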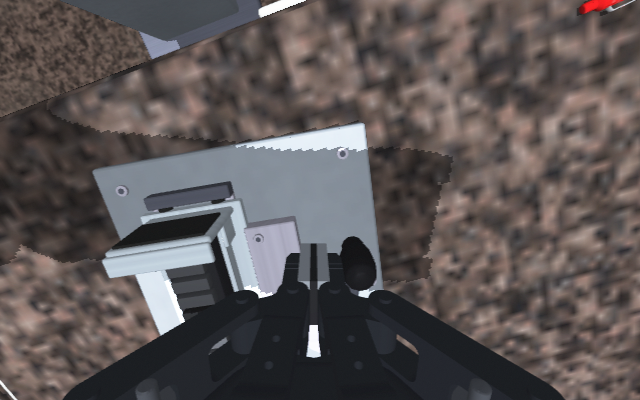

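```bash
cat > arc.py <<'E'
import sys,numpy as np
from h import read_state
# arc.py px py R a_end step : increments from the present pose along a circle about P
px,py,R,end,st=map(float,sys.argv[1:])
x,y=read_state()["position"][:2]; a=np.degrees(np.arctan2(y-py,x-px)); print("a0",a,np.hypot(x-px,y-py))
n=int(np.ceil(abs(end-a)/st)); A=np.linspace(a,end,n+1)[1:]
for b in A:
    X,Y=px+R*np.cos(np.radians(b)),py+R*np.sin(np.radians(b))
    print([0,0,round((end-a)/n,1),round((X-x)/1e3,4),round((Y-y)/1e3,4),0,0]); x,y=X,Y
E
python3 arc.py 532.5 213 66.5 50 7
```

```text
a0 177.92259340984378 64.64945661493707
[0, 0, np.float64(-6.7), np.float64(-0.0011), np.float64(0.0078), 0, 0]
[0, 0, np.float64(-6.7), np.float64(0.0016), np.float64(0.0076), 0, 0]
[0, 0, np.float64(-6.7), np.float64(0.0025), np.float64(0.0074), 0, 0]
[0, 0, np.float64(-6.7), np.float64(0.0034), np.float64(0.007), 0, 0]
[0, 0, np.float64(-6.7), np.float64(0.0042), np.float64(0.0066), 0, 0]
[0, 0, np.float64(-6.7), np.float64(0.0049), np.float64(0.0061), 0, 0]
[0, 0, np.float64(-6.7), np.float64(0.0056), np.float64(0.0054), 0, 0]
[0, 0, np.float64(-6.7), np.float64(0.0062), np.float64(0.0047), 0, 0]
[0, 0, np.float64(-6.7), np.float64(0.0067), np.float64(0.004), 0, 0]
[0, 0, np.float64(-6.7), np.float64(0.0071), np.float64(0.0032), 0, 0]
[0, 0, np.float64(-6.7), np.float64(0.0075), np.float64(0.0023), 0, 0]
[0, 0, np.float64(-6.7), np.float64(0.0077), np.float64(0.0014), 0, 0]
[0, 0, np.float64(-6.7), np.float64(0.0078), np.float64(0.0005), 0, 0]
[0, 0, np.float64(-6.7), np.float64(0.0078), np.float64(-0.0004), 0, 0]
[0, 0, np.float64(-6.7), np.float64(0.0077), np.float64(-0.0013), 0, 0]
[0, 0, np.float64(-6.7), np.float64(0.0075), np.float64(-0.0022), 0, 0]
[0, 0, np.float64(-6.7), np.float64(0.0072), np.float64(-0.0031), 0, 0]
[0, 0, np.float64(-6.7), np.float64(0.0068), np.float64(-0.0039), 0, 0]
[0, 0, np.float64(-6.7), np.float64(0.0063), np.float64(-0.0047), 0, 0]
```

play_rows(
  increments=[
    [[0, 0, -6.7, -0.001, 0.008, -0.002, 0], [0, 0, -6.7, 0.0015, 0.0075, 0, 0], [0, 0, -6.7, 0.0025, 0.0075, 0, 0], [0, 0, -6.7, 0.0035, 0.007, 0, 0], [0, 0, -6.7, 0.004, 0.0065, 0, 0], [0, 0, -6.7, 0.005, 0.006, 0, 0], [0, 0, -6.7, 0.0055, 0.0055, 0, 0], [0, 0, -6.7, 0.006, 0.0045, 0, 0], [0, 0, -6.7, 0.0065, 0.004, 0, 0], [0, 0, -6.7, 0.007, 0.003, 0, 0], [0, 0, 0, 0, 0, 0, 0]],
  ],
)

```text
time: 8.1
position: [508.1, 275.1, 45.7]
ee_rot: [0.677, 0.736, 0.001, -0.0]
contact_force: [0.0, 0.0, 0.2]
opening: -0.1
gripper_force: 0.0
```

```bash
python3 - <<'E'
from h import *
s=read_state();print(s["position"],np.round(s["qpos"],2))
p=camera("wrist"); cv2.imwrite("pics/w3.png",p["pixels"][...,::-1])
E
python3 arc.py 532.5 213 66.5 44 7
```

```text
[508.0757246  275.07305201  45.72103883] [-0.19  0.75 -0.53  1.82  0.55  0.72 -0.94]
a0 111.821233540063 66.21459775560308
[0, 0, np.float64(-6.8), np.float64(0.0074), np.float64(0.0028), 0, 0]
[0, 0, np.float64(-6.8), np.float64(0.0077), np.float64(0.0016), 0, 0]
[0, 0, np.float64(-6.8), np.float64(0.0078), np.float64(0.0007), 0, 0]
[0, 0, np.float64(-6.8), np.float64(0.0079), np.float64(-0.0003), 0, 0]
[0, 0, np.float64(-6.8), np.float64(0.0078), np.float64(-0.0012), 0, 0]
[0, 0, np.float64(-6.8), np.float64(0.0076), np.float64(-0.0021), 0, 0]
[0, 0, np.float64(-6.8), np.float64(0.0073), np.float64(-0.003), 0, 0]
[0, 0, np.float64(-6.8), np.float64(0.0069), np.float64(-0.0038), 0, 0]
[0, 0, np.float64(-6.8), np.float64(0.0064), np.float64(-0.0046), 0, 0]
[0, 0, np.float64(-6.8), np.float64(0.0058), np.float64(-0.0053), 0, 0]
```

View pics/w3.png

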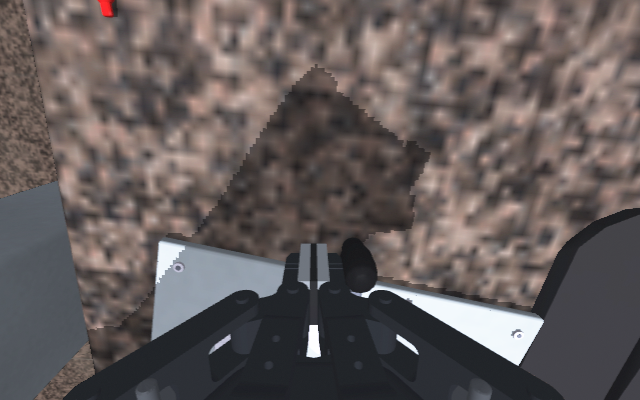

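play_rows(
  increments=[
    [[0, 0, -6.7, 0.0075, 0.003, 0, 0], [0, 0, -6.7, 0.0075, 0.0015, 0, 0], [0, 0, -6.7, 0.008, 0.0005, 0, 0], [0, 0, -6.7, 0.008, -0.0005, 0, 0], [0, 0, -6.7, 0.008, -0.001, 0, 0], [0, 0, -6.7, 0.0075, -0.002, 0, 0], [0, 0, -6.7, 0.0075, -0.003, 0, 0], [0, 0, -6.7, 0.007, -0.004, 0, 0], [0, 0, 0, 0, 0, 0, 0]],
  ],
)

```text
time: 9.05
position: [569.4, 268.1, 45.4]
ee_rot: [0.936, 0.352, 0.0, 0.0]
contact_force: [-0.0, 0.2, 0.0]
opening: -0.2
gripper_force: 0.0
```

```bash
python3 arc.py 532.5 213 66.5 40 3
```

```text
a0 56.22684468414632 66.29915709140955
[0, 0, np.float64(-2.7), np.float64(0.0027), np.float64(-0.0016), 0, 0]
[0, 0, np.float64(-2.7), np.float64(0.0025), np.float64(-0.0019), 0, 0]
[0, 0, np.float64(-2.7), np.float64(0.0024), np.float64(-0.002), 0, 0]
[0, 0, np.float64(-2.7), np.float64(0.0023), np.float64(-0.0022), 0, 0]
[0, 0, np.float64(-2.7), np.float64(0.0022), np.float64(-0.0023), 0, 0]
[0, 0, np.float64(-2.7), np.float64(0.0021), np.float64(-0.0024), 0, 0]
```

play_rows(
  increments=[
    [[0, 0, -2.7, 0.0027, -0.0016, 0, 0], [0, 0, -2.7, 0.0025, -0.0019, 0, 0], [0, 0, -2.7, 0.0024, -0.002, 0, 0], [0, 0, 0, 0, 0, 0, 0]],
  ],
)

```text
time: 9.45
position: [576.1, 263.1, 45.4]
ee_rot: [0.958, 0.287, -0.0, -0.0]
contact_force: [-0.9, 0.5, -0.2]
opening: 0.1
gripper_force: 0.3
```

play_rows(
  increments=[
    [[0, 0, -2.7, 0.0023, -0.0022, 0, 0], [0, 0, 0, 0, 0, 0, 0]],
  ],
)

```text
time: 9.65
position: [578.4, 260.9, 45.3]
ee_rot: [0.965, 0.264, -0.0, -0.0]
contact_force: [0.1, 1.1, -1.1]
opening: 0.0
gripper_force: 0.5
```

```bash
cat > look.py <<'E'
import sys
from h import *
p=camera(sys.argv[1]); cv2.imwrite(f"pics/{sys.argv[2]}.png",p["pixels"][...,::-1])
for r in regions_of(p,"cam")[:1]:
    w=world(p,r["pixels"]); k=w[w[:,2]>50]; print("knob",r["conf"],len(k),k.mean(0) if len(k) else '')
for o in ("slide","push_tab","loaded_rack"):
    for r in regions_of(p,o)[:1]:
        w=world(p,r["pixels"]); k=w[(w[:,2]>55)&(w[:,2]<72)] if o!="loaded_rack" else w[w[:,2]>35]; print(o,r["conf"],len(k),cv2.minAreaRect(k[:,:2].astype(np.float32)) if len(k) else '')
E
python3 look.py side s2
```

```text
knob 0.85 27 [587.73628362 237.86873067  56.4721417 ]
slide 0.83 88 ((431.0520324707031, 151.90771484375), (49.014854431152344, 13.992045402526855), 80.96959686279297)
push_tab 0.97 89 ((431.0520324707031, 151.90771484375), (49.014854431152344, 13.992045402526855), 80.96959686279297)
loaded_rack 0.74 391 ((482.0521240234375, 145.01150512695312), (38.56052780151367, 103.11922454833984), 87.03368377685547)
```

play_rows(
  increments=[
    [[0, 0, -2, 0.0015, -0.0016, 0, 0], [0, 0, 0, 0, 0, 0, 0]],
  ],
)

```text
time: 10.1
position: [579.7, 260.1, 45.3]
ee_rot: [0.97, 0.245, -0.0, -0.001]
contact_force: [-1.5, 2.8, 1.1]
opening: -0.1
gripper_force: 1.8
```

play_rows(
  increments=[
    [[0, 0, -2, 0.0014, -0.0017, 0, 0], [0, 0, 0, 0, 0, 0, 0]],
  ],
)

```text
time: 10.3
position: [580.2, 260.2, 45.4]
ee_rot: [0.974, 0.228, -0.0, -0.002]
contact_force: [-4.3, 6.4, 1.6]
opening: -0.1
gripper_force: 3.8
```

play_rows(
  increments=[
    [[0, 0, 0, -0.006, 0.007, 0, 0], [0, 0, 0, -0.006, 0.007, 0, 0], [0, 0, 0, 0, 0, 0.03, 0], [0, 0, 0, 0, 0, 0.035, 0], [0, 0, 6, -0.024, -0.016, 0.01, 0], [0, 0, 8, -0.024, -0.017, 0, 0], [0, 0, 8, -0.024, -0.017, 0, 0], [0, 0, 8, -0.025, -0.017, 0, 0], [0, 0, 8, -0.025, -0.017, 0, 0], [0, 0, 8, -0.025, -0.016, 0, 0], [0, 0, 8, -0.024, -0.016, 0, 0], [0, 0, 0, 0, 0, 0, 0]],
  ],
)

```text
time: 11.5
position: [394.9, 152.3, 119.7]
ee_rot: [0.763, 0.646, -0.003, 0.0]
contact_force: [0.8, -0.0, -0.3]
opening: 0.0
gripper_force: 0.0
```

```bash
python3 look.py top t2
```

```text
knob 0.74 32 [591.25448333 242.42704552  60.45294604]
```

play_rows(
  increments=[
    [[0, 0, 1, 0, 0.006, -0.02, 0], [0, 0, 0, 0, 0, -0.03, 0], [0, 0, 0, 0, 0, -0.023, 0], [0, 0, 0, 0, 0, 0, 0]],
  ],
)

```text
time: 12.15
position: [397.4, 161.6, 45.2]
ee_rot: [0.758, 0.652, -0.002, -0.001]
contact_force: [-0.3, -0.3, -0.2]
opening: -0.1
gripper_force: 0.0
```

```bash
python3 look.py side s3; python3 -c "
import cv2;c=cv2.imread('pics/s3.png')[150:270,240:440];cv2.imwrite('pics/s3c.png',cv2.resize(c,None,fx=4,fy=4))"
```

```text
knob 0.56 31 [589.24284137 237.92901595  55.7864409 ]
slide 0.8 78 ((430.3326721191406, 149.04150390625), (46.23579406738281, 13.341920852661133), 81.58592987060547)
push_tab 0.64 81 ((430.3021545410156, 149.04722595214844), (46.1796989440918, 13.46475887298584), 82.04685974121094)
loaded_rack 0.79 386 ((482.49169921875, 143.66064453125), (36.591461181640625, 103.8782730102539), 87.43599700927734)
```

View pics/s3c.png

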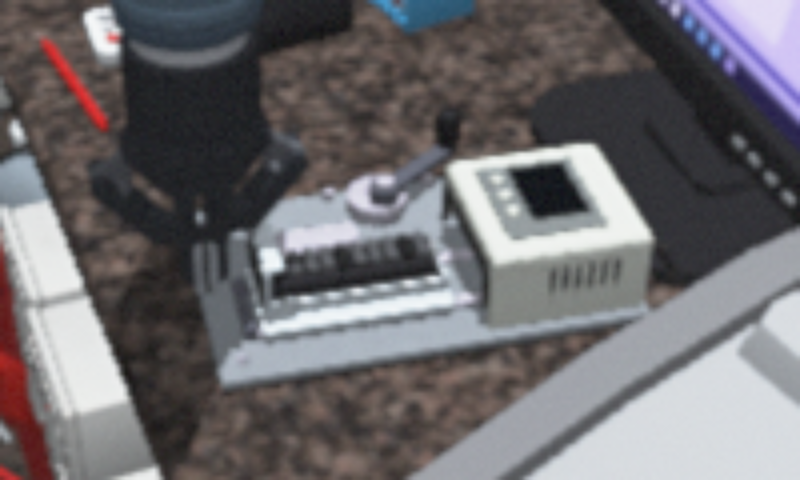

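play_rows(
  increments=[
    [[0, 0, 0, 0, -0.003, 0.035, 0], [0, 0, 8.2, 0, 0, 0, 0], [0, 0, 8.2, 0, 0, 0, 0], [0, 0, 8.2, 0, 0, 0, 0], [0, 0, 8.2, 0, 0, 0, 0], [0, 0, 8.2, 0, 0, 0, 0], [0, 0, 8.2, 0, 0, 0, 0], [0, 0, 8.2, 0, 0, 0, 0], [0, 0, 8.2, 0, 0, 0, 0], [0, 0, 8.2, 0, 0, 0, 0], [0, 0, 8.2, 0, 0, 0, 0], [0, 0, 8.2, 0, 0, 0, 0]],
  ],
)

```text
time: 13.6
position: [399.4, 158.4, 83.3]
ee_rot: [0.071, 0.997, -0.0, 0.001]
contact_force: [-0.5, -0.2, -0.0]
opening: 0.2
gripper_force: 0.0
```

play_rows(
  increments=[
    [[0, 0, 0, 0, 0, -0.018, 0], [0, 0, 0, 0, 0, -0.018, 0], [0, 0, 0, 0, 0, 0, 0]],
  ],
)

```text
time: 13.9
position: [398.2, 157.9, 45.8]
ee_rot: [0.074, 0.997, -0.001, -0.0]
contact_force: [0.9, 0.7, -0.3]
opening: 0.0
gripper_force: 0.0
```

play_rows(
  increments=[
    [[0, 0, 0, 0.006, -0.0009, 0, 0], [0, 0, 0, 0.006, -0.0009, 0, 0], [0, 0, 0, 0.003, -0.00045, 0, 0], [0, 0, 0, 0.003, -0.00045, 0, 0], [0, 0, 0, 0.003, -0.00045, 0, 0], [0, 0, 0, 0.004, -0.0006, 0, 0], [0, 0, 0, 0.005, -0.00075, 0, 0], [0, 0, 0, 0.005, -0.00075, 0, 0], [0, 0, 0, 0.005, -0.00075, 0, 0], [0, 0, 0, 0.005, -0.00075, 0, 0], [0, 0, 0, 0.005, -0.00075, 0, 0], [0, 0, 0, 0, 0, 0, 0]],
  ],
)

```text
time: 15.1
position: [449.7, 150.9, 46.3]
ee_rot: [0.074, 0.997, 0.0, 0.0]
contact_force: [0.4, 0.6, -0.4]
opening: -0.0
gripper_force: 0.0
```

```bash
python3 look.py side s4
```

```text
knob 0.49 28 [588.91383239 237.16895027  56.19968996]
slide 0.66 40 ((462.40264892578125, 134.65711975097656), (25.77094841003418, 11.80022144317627), 69.14311981201172)
push_tab 0.95 34 ((462.42596435546875, 134.70132446289062), (25.6471004486084, 11.799439430236816), 69.33556365966797)
loaded_rack 0.89 325 ((508.4227294921875, 138.262451171875), (32.914676666259766, 89.16900634765625), 87.9752426147461)
```

play_rows(
  increments=[
    [[0, 0, 0, 0.004, -0.0006, 0, 0], [0, 0, 0, 0.005, -0.00075, 0, 0], [0, 0, 0, 0.005, -0.00075, 0, 0], [0, 0, 0, 0.005, -0.00075, 0, 0], [0, 0, 0, 0.005, -0.00075, 0, 0], [0, 0, 0, 0.005, -0.00075, 0, 0], [0, 0, 0, 0.005, -0.00075, 0, 0], [0, 0, 0, 0.005, -0.00075, 0, 0], [0, 0, 0, 0.005, -0.00075, 0, 0], [0, 0, 0, 0.005, -0.00075, 0, 0], [0, 0, 0, 0.004, -0.0006, 0, 0], [0, 0, 0, 0, 0, 0, 0]],
  ],
)

```text
time: 16.55
position: [502.6, 143.0, 46.3]
ee_rot: [0.074, 0.997, 0.0, 0.001]
contact_force: [0.6, -0.6, -0.1]
opening: -0.2
gripper_force: 0.0
```

```bash
python3 look.py side s5
```

```text
knob 0.66 26 [589.17561611 236.98974809  56.86701879]
slide 0.64 44 ((512.75341796875, 124.88229370117188), (21.255651473999023, 17.98239517211914), 79.84634399414062)
push_tab 0.68 37 ((514.3754272460938, 124.59180450439453), (21.255651473999023, 13.666007995605469), 79.84634399414062)
loaded_rack 0.55 1664 ((573.5882568359375, 160.33212280273438), (169.90896606445312, 166.70729064941406), 84.85487365722656)
```

play_rows(
  increments=[
    [[0, 0, 0, 0.004, -0.0006, 0, 0], [0, 0, 0, 0.003, -0.00045, 0, 0], [0, 0, 0, 0.002, -0.0003, 0, 0], [0, 0, 0, 0, 0, 0, 0]],
  ],
)

```text
time: 17.2
position: [511.0, 141.8, 46.3]
ee_rot: [0.074, 0.997, 0.0, 0.0]
contact_force: [-1.0, 0.1, 0.1]
opening: -0.1
gripper_force: 0.2
```

play_rows(
  increments=[
    [[0, 0, 0, 0.002, -0.0003, 0, 0], [0, 0, 0, 0.002, -0.0003, 0, 0], [0, 0, 0, 0, 0, 0, 0]],
  ],
)

```text
time: 17.5
position: [514.9, 141.2, 46.3]
ee_rot: [0.073, 0.997, 0.0, 0.0]
contact_force: [-0.4, 0.6, -0.3]
opening: 0.4
gripper_force: 0.4
```

play_rows(
  increments=[
    [[0, 0, 0, 0.002, -0.0003, 0, 0], [0, 0, 0, 0, 0, 0, 0]],
  ],
)

```text
time: 17.7
position: [515.7, 141.1, 46.2]
ee_rot: [0.073, 0.997, -0.0, -0.001]
contact_force: [-4.9, 0.9, 2.8]
opening: -0.0
gripper_force: 2.4
```

play_rows(
  increments=[
    [[0, 0, 0, 0.002, -0.0003, 0, 0], [0, 0, 0, 0, 0, 0, 0]],
  ],
)

```text
time: 17.9
position: [515.7, 141.1, 46.1]
ee_rot: [0.073, 0.997, -0.001, -0.002]
contact_force: [-9.8, 0.6, 7.6]
opening: -0.3
gripper_force: 5.2
```

play_rows(
  increments=[
    [[0, 0, 0, 0.0015, -0.0002, 0, 0], [0, 0, 0, 0, 0, 0, 0]],
  ],
)

```text
time: 18.1
position: [515.8, 141.0, 46.0]
ee_rot: [0.072, 0.997, -0.001, -0.003]
contact_force: [-14.0, -0.5, 11.5]
opening: 0.2
gripper_force: 7.2
```

play_rows(
  increments=[
    [[0, 0, 0, -0.012, 0.0018, 0, 0], [0, 0, 0, -0.012, 0.0018, 0, 0], [0, 0, 0, 0, 0, 0.04, 0], [0, 0, 0, 0, 0, 0.045, 0], [0, 0, -8, 0.01, 0.015, 0, 0], [0, 0, -8, 0.01, 0.015, 0, 0], [0, 0, -8, 0.017, 0.015, 0, 0], [0, 0, -8, 0.017, 0.015, 0, 0], [0, 0, -8, 0.017, 0.013, 0, 0], [0, 0, -8, 0.017, 0, 0, 0], [0, 0, -7, 0.017, 0, 0, 0], [0, 0, 0, 0, 0, 0, 0]],
  ],
)

```text
time: 19.3
position: [603.1, 216.6, 131.4]
ee_rot: [0.527, 0.85, 0.001, 0.001]
contact_force: [0.1, -0.0, 0.4]
opening: -0.0
gripper_force: 0.0
```

```bash
python3 -c "
from h import *
print(np.round(read_state()['qpos'],2))"; python3 look.py side s6;python3 look.py top t6; python3 -c "
import cv2;c=cv2.imread('pics/t6.png')[120:260,260:440];cv2.imwrite('pics/t6c.png',cv2.resize(c,None,fx=4,fy=4))"
```

```text
[ 0.02  0.74 -0.65  1.62  0.52  0.96 -0.35]
knob 0.62 29 [588.79790219 237.17965264  56.38657708]
slide 0.66 78 ((529.1384887695312, 134.1918487548828), (44.55617141723633, 13.288192749023438), 81.73927307128906)
push_tab 0.55 91 ((529.42919921875, 137.42352294921875), (51.172733306884766, 13.684333801269531), 80.1403579711914)
loaded_rack 0.59 67 ((542.9573974609375, 129.01959228515625), (35.198448181152344, 21.481081008911133), 84.71281433105469)
knob 0.72 31 [591.32528886 242.54215632  60.72297512]
push_tab 0.68 92 ((540.4533081054688, 152.61842346191406), (79.99823760986328, 25.78724479675293), 64.68869018554688)
```

View pics/t6c.png

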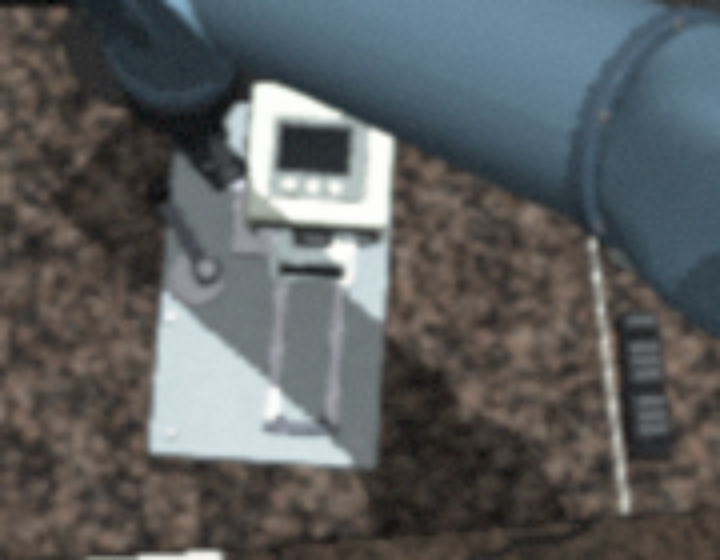

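play_rows(
  increments=[
    [[0, 0, 0, 0, 0, -0.03, 0], [0, 0, 0, 0, 0, -0.03, 0], [0, 0, 0, 0, 0, -0.025, 0], [0, 0, 0, 0, 0, 0, 0]],
  ],
)

```text
time: 20.2
position: [598.6, 215.6, 42.9]
ee_rot: [0.525, 0.851, -0.003, -0.002]
contact_force: [-0.7, -0.1, -0.3]
opening: 0.1
gripper_force: 0.0
```

```bash
python3 arc.py 532.5 213 68 147 6.5 | sed 's/np.float64//g'
```

```text
a0 2.2756339205243794 66.10533926831084
[0, 0, (6.3), (0.0012), (0.0075), 0, 0]
[0, 0, (6.3), (-0.0015), (0.0073), 0, 0]
[0, 0, (6.3), (-0.0023), (0.0071), 0, 0]
[0, 0, (6.3), (-0.0031), (0.0068), 0, 0]
[0, 0, (6.3), (-0.0038), (0.0064), 0, 0]
[0, 0, (6.3), (-0.0045), (0.006), 0, 0]
[0, 0, (6.3), (-0.0051), (0.0054), 0, 0]
[0, 0, (6.3), (-0.0057), (0.0049), 0, 0]
[0, 0, (6.3), (-0.0062), (0.0042), 0, 0]
[0, 0, (6.3), (-0.0066), (0.0035), 0, 0]
[0, 0, (6.3), (-0.0069), (0.0028), 0, 0]
[0, 0, (6.3), (-0.0072), (0.002), 0, 0]
[0, 0, (6.3), (-0.0074), (0.0012), 0, 0]
[0, 0, (6.3), (-0.0075), (0.0004), 0, 0]
[0, 0, (6.3), (-0.0075), (-0.0005), 0, 0]
[0, 0, (6.3), (-0.0074), (-0.0013), 0, 0]
[0, 0, (6.3), (-0.0072), (-0.0021), 0, 0]
[0, 0, (6.3), (-0.0069), (-0.0028), 0, 0]
[0, 0, (6.3), (-0.0065), (-0.0036), 0, 0]
[0, 0, (6.3), (-0.0061), (-0.0043), 0, 0]
[0, 0, (6.3), (-0.0056), (-0.0049), 0, 0]
[0, 0, (6.3), (-0.005), (-0.0055), 0, 0]
[0, 0, (6.3), (-0.0044), (-0.006), 0, 0]
```

play_rows(
  increments=[
    [[0, 0, 0, 0.002, 0.001, 0.003, 0], [0, 0, 0, 0.0012, 0.0075, 0, 0], [0, 0, 6.3, -0.0015, 0.0073, 0, 0], [0, 0, 6.3, -0.0023, 0.007, 0, 0], [0, 0, 6.3, -0.003, 0.0068, 0, 0], [0, 0, 6.3, -0.0038, 0.0064, 0, 0], [0, 0, 6.3, -0.0045, 0.006, 0, 0], [0, 0, 6.3, -0.005, 0.0055, 0, 0], [0, 0, 6.3, -0.0057, 0.005, 0, 0], [0, 0, 6.3, -0.006, 0.004, 0, 0], [0, 0, 0, 0, 0, 0, 0]],
  ],
)

```text
time: 21.3
position: [573.1, 275.3, 51.2]
ee_rot: [0.112, 0.994, 0.001, 0.001]
contact_force: [-0.8, 0.2, 0.5]
opening: 0.3
gripper_force: 0.0
```

```bash
python3 look.py side s7; python3 arc.py 532.5 213 68 140 6.5 | sed 's/np.float64//g'
```

```text
knob 0.52 32 [549.70974125 271.31039234  57.4235439 ]
slide 0.62 88 ((529.3657836914062, 137.85781860351562), (51.99382781982422, 13.27450942993164), 79.53079223632812)
push_tab 0.57 78 ((528.9579467773438, 135.4320068359375), (47.038761138916016, 12.979427337646484), 80.16071319580078)
loaded_rack 0.39 66 ((542.4909057617188, 129.65509033203125), (34.07379913330078, 23.52945327758789), 89.9527816772461)
a0 56.183936157920556 72.648011740934
[0, 0, (6.4), (-0.0092), (0.0), 0, 0]
[0, 0, (6.4), (-0.007), (0.0031), 0, 0]
[0, 0, (6.4), (-0.0073), (0.0023), 0, 0]
[0, 0, (6.4), (-0.0075), (0.0015), 0, 0]
[0, 0, (6.4), (-0.0076), (0.0006), 0, 0]
[0, 0, (6.4), (-0.0076), (-0.0002), 0, 0]
[0, 0, (6.4), (-0.0076), (-0.0011), 0, 0]
[0, 0, (6.4), (-0.0074), (-0.0019), 0, 0]
[0, 0, (6.4), (-0.0071), (-0.0027), 0, 0]
[0, 0, (6.4), (-0.0068), (-0.0035), 0, 0]
[0, 0, (6.4), (-0.0063), (-0.0043), 0, 0]
[0, 0, (6.4), (-0.0058), (-0.0049), 0, 0]
[0, 0, (6.4), (-0.0052), (-0.0056), 0, 0]
```

play_rows(
  increments=[
    [[0, 0, 6.4, -0.009, 0, -0.004, 0], [0, 0, 6.4, -0.007, 0.003, 0, 0], [0, 0, 6.4, -0.0073, 0.0023, 0, 0], [0, 0, 6.4, -0.0075, 0.0015, 0, 0], [0, 0, 6.4, -0.0076, 0.0006, 0, 0], [0, 0, 6.4, -0.0076, 0, 0, 0], [0, 0, 6.4, -0.0076, -0.001, 0, 0], [0, 0, 6.4, -0.0074, -0.002, 0, 0], [0, 0, 0, 0, 0, 0, 0]],
  ],
)

```text
time: 22.45
position: [511.2, 277.5, 45.3]
ee_rot: [-0.327, 0.945, -0.0, -0.0]
contact_force: [1.0, -0.8, -0.3]
opening: -0.4
gripper_force: 0.0
```

```bash
python3 look.py side s8; python3 arc.py 532.5 213 68 150 5 | sed 's/np.float64//g'
```

```text
knob 0.66 35 [491.96876532 260.42511678  56.45006046]
slide 0.85 86 ((530.01171875, 137.708740234375), (51.43840789794922, 13.493912696838379), 80.91288757324219)
push_tab 0.54 91 ((530.01171875, 137.708740234375), (51.43840789794922, 13.493912696838379), 80.91288757324219)
loaded_rack 0.48 1742 ((555.4968872070312, 153.10598754882812), (127.90906524658203, 238.09634399414062), 57.52009582519531)
a0 107.69413705921896 68.16212089522713
[0, 0, (4.7), (-0.0052), (-0.0021), 0, 0]
[0, 0, (4.7), (-0.0051), (-0.0023), 0, 0]
[0, 0, (4.7), (-0.0049), (-0.0027), 0, 0]
[0, 0, (4.7), (-0.0046), (-0.0031), 0, 0]
[0, 0, (4.7), (-0.0043), (-0.0035), 0, 0]
[0, 0, (4.7), (-0.004), (-0.0038), 0, 0]
[0, 0, (4.7), (-0.0037), (-0.0042), 0, 0]
[0, 0, (4.7), (-0.0034), (-0.0045), 0, 0]
[0, 0, (4.7), (-0.003), (-0.0047), 0, 0]
```

play_rows(
  increments=[
    [[0, 0, 4.7, -0.0052, -0.002, 0.001, 0], [0, 0, 4.7, -0.005, -0.0023, 0, 0], [0, 0, 4.7, -0.0049, -0.0027, 0, 0], [0, 0, 4.7, -0.0046, -0.0031, 0, 0], [0, 0, 4.7, -0.0043, -0.0035, 0, 0], [0, 0, 4.7, -0.004, -0.0038, 0, 0], [0, 0, 0, 0, 0, 0, 0]],
  ],
)

```text
time: 23.4
position: [483.5, 260.3, 46.3]
ee_rot: [-0.547, 0.837, 0.0, -0.0]
contact_force: [0.2, 0.4, 0.3]
opening: -0.0
gripper_force: 0.0
```

play_rows(
  increments=[
    [[0, 0, 2.5, -0.002, -0.002, 0, 0], [0, 0, 0, 0, 0, 0, 0]],
  ],
)

```text
time: 23.6
position: [481.7, 258.7, 46.4]
ee_rot: [-0.565, 0.825, 0.0, 0.0]
contact_force: [0.3, 0.2, -0.1]
opening: -0.3
gripper_force: 0.2
```

```bash
python3 look.py side s9; python3 arc.py 532.5 213 68 150 2 | sed 's/np.float64//g'
```

```text
knob 0.86 40 [472.48847319 237.00819083  56.88349848]
slide 0.88 91 ((529.7233276367188, 136.76272583007812), (50.760520935058594, 14.280402183532715), 81.51061248779297)
push_tab 0.67 19 ((471.4638977050781, 236.77671813964844), (8.829794883728027, 13.127823829650879), 48.70197296142578)
loaded_rack 0.62 63 ((543.11767578125, 132.28025817871094), (22.501850128173828, 24.1091251373291), 0.10294437408447266)
a0 138.01387915270104 68.35356435694995
[0, 0, (2.0), (-0.0013), (-0.002), 0, 0]
[0, 0, (2.0), (-0.0015), (-0.0018), 0, 0]
[0, 0, (2.0), (-0.0014), (-0.0019), 0, 0]
[0, 0, (2.0), (-0.0014), (-0.0019), 0, 0]
[0, 0, (2.0), (-0.0013), (-0.002), 0, 0]
[0, 0, (2.0), (-0.0012), (-0.002), 0, 0]
```

play_rows(
  increments=[
    [[0, 0, 2, -0.0014, -0.0019, 0, 0], [0, 0, 2, -0.0014, -0.0019, 0, 0], [0, 0, 0, 0, 0, 0, 0]],
  ],
)

```text
time: 24.15
position: [478.6, 254.8, 46.3]
ee_rot: [-0.594, 0.805, 0.0, 0.0]
contact_force: [1.2, 0.2, 0.9]
opening: 0.3
gripper_force: 0.3
```

play_rows(
  increments=[
    [[0, 0, 1, -0.001, -0.002, 0, 0], [0, 0, 0, 0, 0, 0, 0]],
  ],
)

```text
time: 24.35
position: [477.5, 253.1, 46.4]
ee_rot: [-0.601, 0.799, 0.0, 0.0]
contact_force: [0.6, 2.9, -0.4]
opening: 0.2
gripper_force: 1.1
```

play_rows(
  increments=[
    [[0, 0, 1, -0.001, -0.002, 0, 0], [0, 0, 0, 0, 0, 0, 0]],
  ],
)

```text
time: 24.55
position: [477.3, 252.9, 46.6]
ee_rot: [-0.608, 0.794, 0.002, 0.002]
contact_force: [2.6, 7.7, -5.5]
opening: 0.3
gripper_force: 4.0
```

At the locked stop; one more nudge, then back off and lift.

play_rows(
  increments=[
    [[0, 0, 0, -0.0007, -0.0019, 0, 0], [0, 0, 0, 0, 0, 0, 0]],
  ],
)

```text
time: 24.75
position: [477.1, 252.7, 46.9]
ee_rot: [-0.608, 0.794, 0.003, 0.004]
contact_force: [4.4, 12.3, -8.6]
opening: 0.2
gripper_force: 6.3
```

play_rows(
  increments=[
    [[0, 0, 0, 0.003, 0.007, 0, 0], [0, 0, 0, 0.004, 0.01, 0, 0], [0, 0, 0, 0.004, 0.01, 0, 0], [0, 0, 0, 0, 0, 0.03, 0], [0, 0, 0, 0, 0, 0.04, 0], [0, 0, 0, 0, 0.02, 0.045, 0], [0, 0, 0, 0, 0.02, 0.045, 0], [0, 0, 0, 0, 0.03, 0.03, 0], [0, 0, 0, 0, 0, 0, 0]],
  ],
)

```text
time: 25.65
position: [486.5, 352.4, 241.9]
ee_rot: [-0.61, 0.793, 0.002, 0.004]
contact_force: [0.4, 1.0, 0.3]
opening: -0.1
gripper_force: 0.0
```

```bash
python3 look.py side s10; python3 look.py top t10; python3 - <<'E'
from h import *
for n in("top","side"):
  p=camera(n)
  for o in ("spare_rack","vial","bench_timer"):
    for r in regions_of(p,o)[:1]: print(n,o,r["conf"],np.median(world(p,r["pixels"]),0).round())
c=[cv2.resize(cv2.imread(f'pics/{f}.png')[150:250,270:410],None,fx=4,fy=4) for f in("s10","t10")]
cv2.imwrite('pics/fin.png',cv2.resize(np.hstack(c),(800,286)))
E
```

```text
knob 0.72 34 [470.25548013 228.50772402  56.95060777]
slide 0.53 87 ((529.1692504882812, 135.32786560058594), (46.32680130004883, 13.76229190826416), 80.44744873046875)
push_tab 0.85 89 ((529.558349609375, 137.6400909423828), (51.01626968383789, 13.76229190826416), 80.44744873046875)
knob 0.64 32 [472.34440488 233.632957    60.85922821]
slide 0.41 0 
push_tab 0.44 0 
top spare_rack 0.65 [421. -88.  23.]
top vial 0.43 [420. -88.  23.]
top bench_timer 0.6 [443. 501.  17.]
side vial 0.31 [513. 215.  31.]
side bench_timer 0.81 [439. 489.  15.]
```

View pics/fin.png

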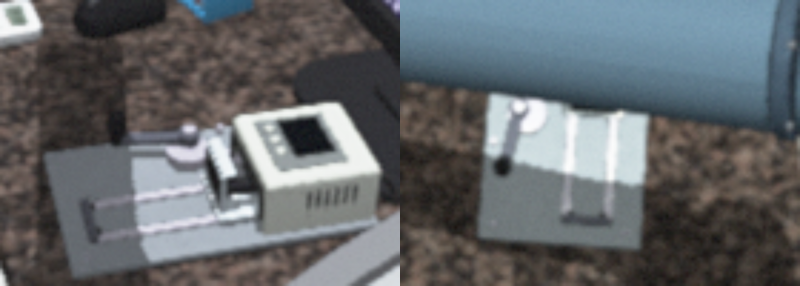

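The knob is at (117,130) in the left (side) half, pointing back in the locked position. The tab at (215,165) stands right in front of the head, and the arm is clear of everything.

```bash
python3 -c "
from plant import *
print(job_done())"
```

```text
the job is handed in; nothing more can be done
None
```

The job is handed in: I swung the lever to its free stop, pushed the carriage home by its tab, and swung the lever back to locked. The final side view showed the tab at home and the knob at its locked stop. The timer and spare rack read in place. The arm hid the vial and the head hid the loaded rack, so I did not check either at the end.

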